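# Fit the large change cog to the winder's splined hub

### The job

Change the gearing of the little ring winder: take the larger of the two steel cogs and slide it, square boss upward, down onto the upright splined hub on the grey drive box, turned so that its one wide slot goes over the hub's one wide spline. It must sit fully home on the hub's shoulder, and be let go; leave the smaller cog where it lies.

Things in the scene. Friction and masses are not known exactly. Their poses are not given: they have to be found in the camera images.
- large_cog_grip (a point): Larger steel cog, loose, lying flat, about 0.24 kg: toothed plate 76 mm across, 8 mm thick, with a square boss on top, 44 mm across flats (each 31 mm wide); 46 mm high in all. Grip the boss on two flats, fingertips above the plate. Point: on the axis, 30 mm above the underside. z up; x towards the wide slot; flats face +-x, +-y.
- large_cog_slot (a point): Larger cog's wide slot: point on the underside, 18 mm from the axis towards the slot; axes as large_cog_grip. The bore goes right through: 24 mm across, with four slots reaching 18.5 mm from the axis: a wide one (16 mm) at +x, narrow ones (8.5 mm) at +y, -x, -y.
- small_cog_grip (a point): Smaller steel cog, with the same boss, bore and height, but its toothed plate is only 60 mm across; it stays where it lies. Point: on its axis, 30 mm above its underside. Beware: a long bench lamp hangs less than 0.6 m above the worktop behind the cogs (from about x = 0.57, y = -0.35 to 0.18); keep the arm's path in front of it.
- hub_seat (a point): Hub on the fixed grey box (126x110x34 mm). Point: hub axis, on the shoulder 40 mm above the worktop where the cog's underside rests. z up; x towards the wide spline. Post 20 mm across, tip tapered, 38 mm up. Splines reach 16 mm from the axis: wide (11 mm) at +x, narrow (4 mm) at +y, -x, -y; 22 mm high plus peaked tops to 28 mm. The cog slides on if within 5 mm and 10 degrees.

How it is judged:
By the outcome, as a careful person would: the job done as asked, in the order asked, and still so for the second after the job is handed in, with the robot touching nothing.
It also fails if it takes over 38 s, if anything falls off the work surface, if the arm or the gripper's body presses on something with over 40 N, if the wrist force passes 120 N, or if a joint passes its speed limit or range.

### The arm

A 6-joint arm with a two-finger parallel gripper is mounted at the origin on a cart in front of the work surface, level with it; the furniture and walls round the work are solid. World frame = base frame: x ahead of the robot, y to its left, z up, the work surface at z = 0. Lengths are in m, angles in rad, forces in N, time in s.
With the tool pointing down it reaches from about 0.375 to 0.9 m from the base axis. Payload 3.1 kg.
Tool frame: the origin (TCP) lies at the very end of the fingers, on their centre line; the grasp point (between the pads) lies 19 mm behind it (arm.grip_point_offset is the x of the grasp point in the tool frame, in m); x points along the fingers, z is the direction in which the jaws open and shut, and the axes are right-handed (so a half turn about x gives the same grasp; the last joint's range is limited). The gripper opens to 87 mm and grips with 3 to 60 N. Pads are 19 mm wide; open, the fingers measure 117 mm over their backs; the gripper's body (75 mm by 190 mm) begins 51 mm behind the grasp point.
Start: joints at [1.044, 0.527, 1.433, -0, 1.181, -0.178], TCP at [0.213, 0.588, 0.223] pointing down, gripper open.
Joint ranges: [-3.08, 3.08], [-0.75, 2.2], [0.22, 2.44], [-1.43, 4.57], [0, 2.65], [-2.85, 2.85]. Speed limits (rad/s): [2.79, 2.79, 3.14, 3.14, 3.14, 3.14].

### API

Orientations are given as a rotation vector (axis times angle).
In Python, from cell import arm gives the robot as it stands.
- The arm moves only by the tool carry_out, never from a script. Its argument "steps" is a list of rows, each a list of 7 numbers: the shift along the tool's x, y, z in cm, then the turn, a rotation vector about the tool's x, y, z in degrees, then the closure, from 0 (fully open) to 1 (shut). In form: [[tx, ty, tz, wx, wy, wz, jaw], ...]. A call has exactly 10 rows; each row is the pose to reach, as a shift and turn from the pose measured when the call began, along the tool's axes at that moment; what a row does not reach only later rows make up. A row lasts 1/10 s, in which the tool goes at most 50 mm and 8.59 degrees, less where a joint would pass 70% of its speed; a pose out of reach is approached as far as the arm can. A call with a gripper value outside its range is refused whole. The fingers move at their own pace and stop on an object; "newtons" is the grip in N (left out, the last holds). Time passes only in rows, so rows that repeat a pose let the fingers close, or fill a call up. It gives the time, the measured TCP pose, the force and the opening at its end, in the units of the state.
- arm.state(): the state, without advancing time (a new reading comes with each control period).
- arm.camera(name): name is "scene" or "top" or "wrist"; returns a dict with "frame" (400x640x3 uint8, blue, green, red), "vfov" (degrees; the focal length in pixels is half the picture's height over the tangent of half this angle, whatever the lens; pixels are square), "cx", "cy" (the principal point, pixels), "extrinsics" (4x4, takes a point from camera to world coordinates); the wrist camera has in their place "hand_eye" (4x4, takes a point from camera to tool coordinates, whose origin is the TCP and whose axes are the tool frame's). Camera axes: x right, y up, looking along -z (the intrinsics and any distortion apply to the point x, -y, -z); pixel columns grow to the right and rows downward; lengths in m; the calibration is good to about 2 mm. A picture is of the moment at which its call begins: read the wrist's pose just before it. There is no depth.
- arm.finish_job(): hands the job in, once; it reports no verdict.
The state is a dict: "clock": time; "joint_pos": joint angles; "joint_velocities": joint speeds; "joint_torque": joint torques, N m; "position": TCP position; "tool_rot": TCP orientation; "ft_force": force on the tool from outside, world axes, zero at the start; "moment": the same for the moment, N m; "finger_gap": finger opening in m.
Only numpy, scipy, OpenCV 4.12 (cv2) and the standard library are available. Lean on these libraries where they do the work, as an engineer would, in place of code of your own. Each camera call takes 0.05 s, during which the arm holds its last target.

## Working session

There is one attempt and no reset: what is moved stays moved. The work goes in short steps, Python scripts to look and compute and a tool call to move; the robot and the scene stay as the last step left them, time stands still between calls to the robot, and variables do not carry over. Pictures are saved under pics/ and viewed, and the job is handed in when it is done.

Besides the shell and the picture viewer there is one more tool, called after "Request:" by a JSON object that holds its "api" and its "payload", one argument or row to a line. carry_out: Moves the arm, as the interface text tells. Its arguments: {"type":"object","properties":{"steps":{"type":"array"},"newtons":{"type":"number"}},"required":["steps"]}

```bash
ls; mkdir -p pics; cat > h.py <<'E'
import numpy as np,cv2
from cell import arm
from scipy.spatial.transform import Rotation as R
def pose():
    s=arm.state();T=np.eye(4);T[:3,:3]=R.from_rotvec(s["tool_rot"]).as_matrix();T[:3,3]=s["position"];return s,T
E
python3 - <<'E'
from h import *
s,T=pose();print(s);print(T.round(3))
import pickle
for n in["scene","top","wrist"]:
    c=arm.camera(n);cv2.imwrite(f"pics/{n}0.png",c["frame"]);pickle.dump(c,open(f"{n}0.pkl","wb"));print(n,{k:v for k,v in c.items() if k!="frame"})
E
```

```text
pics
{'clock': 0.0, 'joint_pos': array([ 1.04451512e+00,  5.28465302e-01,  1.43390267e+00,  1.21495959e-05,
        1.18139245e+00, -1.78495189e-01]), 'joint_velocities': array([-0.00027148, -0.00144331, -0.00047908, -0.00097376,  0.00120654,
        0.00090801]), 'joint_torque': array([-1.62918102e-03, -4.40043855e+01, -1.76595283e+01,  6.31648349e-02,
        5.80524502e-02, -1.37623442e-04]), 'position': array([0.2126032 , 0.58694989, 0.22157205]), 'tool_rot': array([-0.9503156 ,  1.3559216 ,  0.94882797]), 'ft_force': array([ 0.06109746, -0.7433389 ,  0.67919879]), 'moment': array([0.00425076, 0.05337897, 0.0143931 ]), 'finger_gap': 0.08687275664621918}
[[-0.001 -0.94   0.341  0.213]
 [-0.002  0.341  0.94   0.587]
 [-1.     0.    -0.002  0.222]
 [ 0.     0.     0.     1.   ]]
scene {'vfov': 48.01786717445076, 'cx': 325.3042815111922, 'cy': 199.40517711076257, 'extrinsics': array([[ 0.81578177,  0.4304159 , -0.38631885,  0.15874954],
       [-0.57811747,  0.58751585, -0.5662202 , -0.42720578],
       [-0.01674173,  0.6852498 ,  0.72811567,  0.68128289],
       [ 0.        ,  0.        ,  0.        ,  1.        ]])}
top {'vfov': 46.6393205489955, 'cx': 316.7654204510799, 'cy': 200.68555657730002, 'extrinsics': array([[-0.01105519,  0.9958911 , -0.08988164,  0.39081221],
       [-0.99974116, -0.01279572, -0.01881163,  0.08729698],
       [-0.01988443,  0.08965041,  0.99577478,  0.92230992],
       [ 0.        ,  0.        ,  0.        ,  1.        ]])}
wrist {'vfov': 60.42117650375427, 'cx': 321.44379714857365, 'cy': 200.4604539434556, 'hand_eye': array([[-1.21708846e-03,  3.03325164e-01, -9.52886333e-01,
        -1.61039330e-01],
       [ 8.01534972e-04,  9.52887029e-01,  3.03324361e-01,
         8.39752785e-02],
       [ 9.99998938e-01, -3.94599142e-04, -1.40287353e-03,
        -1.76069365e-04],
       [ 0.00000000e+00,  0.00000000e+00,  0.00000000e+00,
         1.00000000e+00]])}
```

View pics/scene0.png

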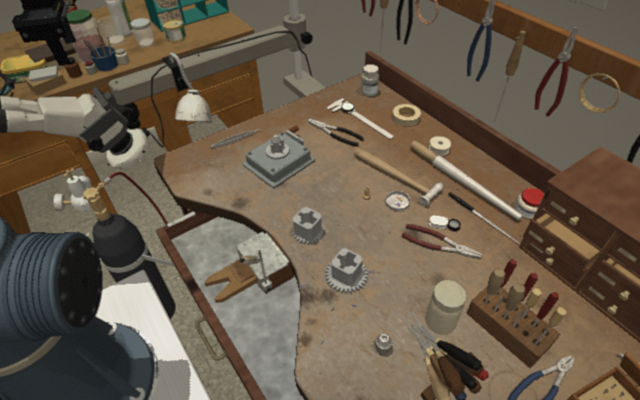

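View pics/top0.png

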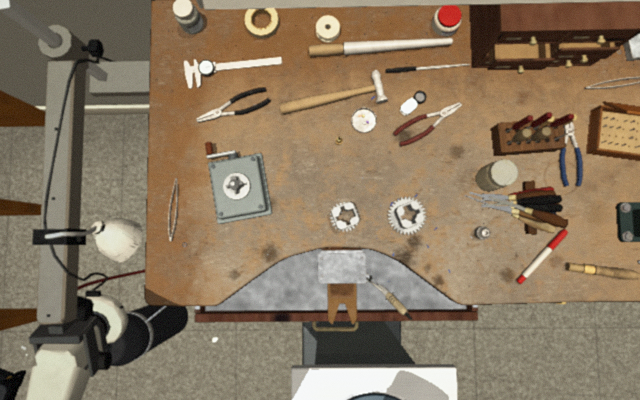

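View pics/wrist0.png

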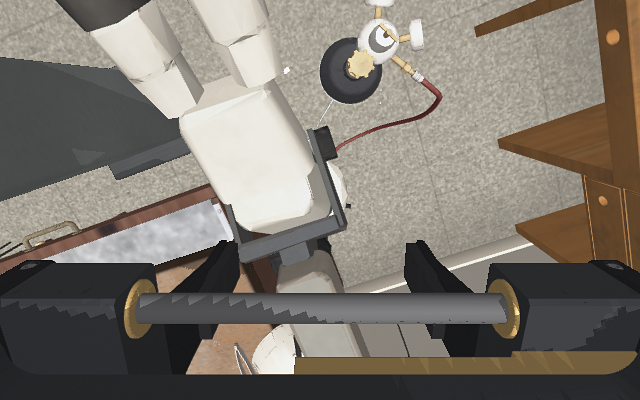

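The views show the hub box at top-view (237,186), the small cog at (345,216) and the large cog at (407,215). I'll zoom in on these.

```bash
python3 - <<'E'
from h import *
t=cv2.imread("pics/top0.png");s=cv2.imread("pics/scene0.png")
z=lambda im,x,y,w,h,k:cv2.resize(im[y:y+h,x:x+w],None,fx=k,fy=k,interpolation=cv2.INTER_CUBIC)
a=z(t,377,185,60,60,6);b=z(t,205,155,60,60,6)
c=z(s,310,235,75,75,5)[:300];
cv2.imwrite("pics/zt.png",np.hstack([a,b]))
cv2.imwrite("pics/zs.png",np.hstack([z(s,320,240,60,60,6),z(s,245,125,60,60,6)]))
E
```

```text
(no output)
```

View pics/zt.png

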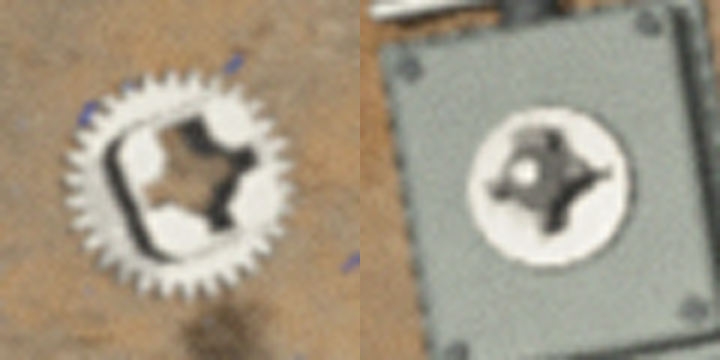

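View pics/zs.png

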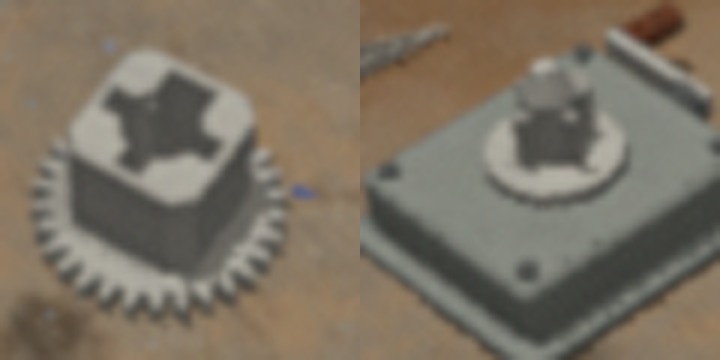

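```bash
cat >> h.py <<'E'
def ray(c,T,px):
    f=c["frame"].shape[0]/2/np.tan(np.radians(c["vfov"]/2))
    px=np.atleast_2d(px)
    d=np.c_[(px[:,0]-c["cx"])/f,-(px[:,1]-c["cy"])/f,-np.ones(len(px))]
    return T[:3,3],d@T[:3,:3].T
def onplane(c,T,px,z):
    o,d=ray(c,T,px);return o+d*((z-o[2])/d[:,2])[:,None]
def proj(c,T,P):
    f=c["frame"].shape[0]/2/np.tan(np.radians(c["vfov"]/2))
    p=(np.atleast_2d(P)-T[:3,3])@T[:3,:3];return np.c_[c["cx"]-f*p[:,0]/p[:,2],c["cy"]+f*p[:,1]/p[:,2]]
def cam(name,tag):
    import pickle
    s,T=pose();c=arm.camera(name);c["T"]=T@c["hand_eye"] if name=="wrist" else c["extrinsics"]
    c["tool"]=T;cv2.imwrite(f"pics/{tag}.png",c["frame"]);pickle.dump(c,open(tag+".pkl","wb"));return c
E
python3 - <<'E'
from h import *
import pickle
for nm,pts in[("top0",[(377+182/6,185+185/6,.008),(205+(550-360)/6,155+187/6,.040),(345,216,.008)]),("scene0",[(320+160/6,240+222/6,.008),(245+(557-360)/6,125+153/6,.04),(308,234,.008)])]:
    c=pickle.load(open(nm+".pkl","rb"))
    for x,y,z in pts: print(nm,onplane(c,c["extrinsics"],(x,y),z).round(4))
# large cog slots, hub spline dirs (top)
c=pickle.load(open("top0.pkl","rb"))
P=lambda u,v,z:onplane(c,c["extrinsics"],(377+u/6,185+v/6),z)[0]
print("slotdirs",[np.degrees(np.arctan2(*(P(u,v,.046)-P(200,175,.046))[[1,0]])) for u,v in[(187,125),(248,155),(220,225),(148,190)]])
Q=lambda u,v,z:onplane(c,c["extrinsics"],(205+(u-360)/6,155+v/6),z)[0]
a,b=Q(490,190,.062),Q(608,172,.062);print("hub -y dir",np.degrees(np.arctan2(*(b-a)[[1,0]])))
E
```

```text
top0 [[ 0.4412 -0.0731  0.008 ]]
top0 [[0.5004 0.2576 0.04  ]]
top0 [[0.4423 0.0493 0.008 ]]
scene0 [[ 0.4375 -0.0798  0.008 ]]
scene0 [[0.5001 0.2531 0.04  ]]
scene0 [[0.4364 0.0415 0.008 ]]
slotdirs [np.float64(12.892383061912554), np.float64(-68.11918434283471), np.float64(-159.84067284366395), np.float64(105.39365155685412)]
hub -y dir -82.04887491932101
```

```bash
python3 - <<'E'
from h import *
import pickle
for nm in("top0","scene0"):
    c=pickle.load(open(nm+".pkl","rb"));print(nm,proj(c,c["extrinsics"],[[.213,.587,.222],[.213,.587,.3],[.213,.587,.5],[0,0,.3]]).round(0))
    # lamp shade point
    for z in(0,.2,.4):print(onplane(c,c["extrinsics"],(115,240) if nm=="top0" else (192,108),z).round(2), onplane(c,c["extrinsics"],(110,315) if nm=="top0" else (127,150),z).round(2))
s=cv2.imread("pics/scene0.png");cv2.imwrite("pics/zl.png",cv2.resize(s[0:260,0:330],None,fx=2.3,fy=2.3))
E
```

```text
top0 [[  -8.  366.]
 [ -50.  382.]
 [-232.  449.]
 [ 400.  554.]]
[[0.4  0.51 0.  ]] [[0.25 0.51 0.  ]]
[[0.4  0.42 0.2 ]] [[0.28 0.42 0.2 ]]
[[0.4  0.33 0.4 ]] [[0.31 0.33 0.4 ]]
scene0 [[  67.   52.]
 [  50.   15.]
 [  -8. -106.]
 [ -37.  276.]]
[[0.43 0.57 0.  ]] [[0.24 0.51 0.  ]]
[[0.35 0.28 0.2 ]] [[0.21 0.23 0.2 ]]
[[ 0.27 -0.01  0.4 ]] [[ 0.19 -0.04  0.4 ]]
```

View pics/zl.png

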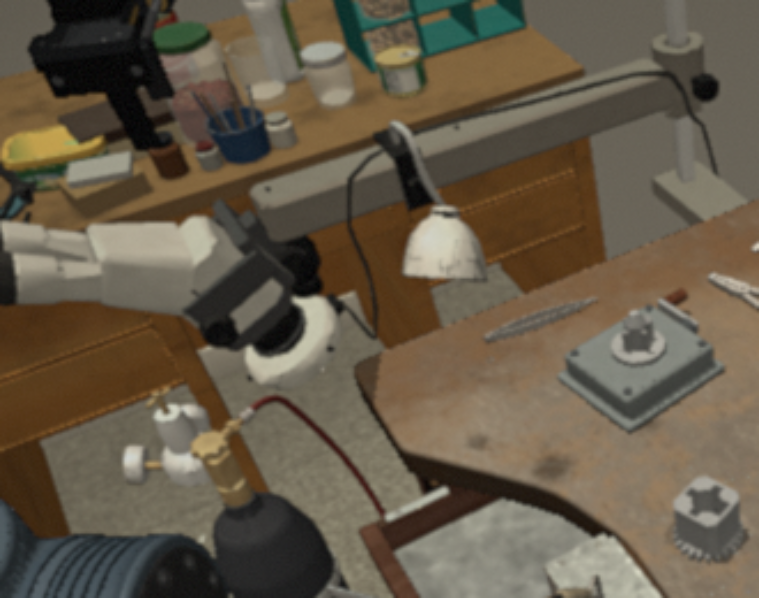

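Request:
{"api": "carry_out", "payload": {
  "steps": [
    [-3,-1,-1.2,0,0,0,0],
    [-4,-4,-5,5,0,0,0],
    [-4,-7,-8.7,10,0,0,0],
    [-4,-10,-12.4,15,0,0,0],
    [-4,-13,-16.1,19,0,0,0],
    [-4,-16,-19.8,23,0,0,0],
    [-3,-19,-23.5,27,0,0,0],
    [-2,-22,-27.3,31,0,0,0],
    [-1,-25,-31,35,0,0,0],
    [0,-28,-34.7,39,0,0,0]
  ],
  "newtons": 30
}}

```text
clock: 1.15
position: [0.3579, 0.1637, 0.2221]
tool_rot: [-0.424, 1.529, 0.422]
ft_force: [2.3, -0.2, -0.1]
finger_gap: 0.0869
```

```bash
cat > rel.py <<'E'
import sys
from h import *
# target x y z(TCP) jaw-angle(deg)
x,y,z,a=map(float,sys.argv[1:5])
s,T=pose()
a=np.radians(a);Z=np.array([np.cos(a),np.sin(a),0]);X=np.array([0,0,-1.]);G=np.eye(4);G[:3,:3]=np.c_[X,np.cross(Z,X),Z];G[:3,3]=x,y,z
D=np.linalg.inv(T)@G
print("clock",s["clock"],"pos",s["position"].round(4),"jaw",np.degrees(np.arctan2(T[1,2],T[0,2])).round(2),"gap",round(s["finger_gap"],4),"F",s["ft_force"].round(1),"M",s["moment"].round(2))
print("shift cm",(D[:3,3]*100).round(2),"rot",R.from_matrix(D[:3,:3]).as_rotvec(degrees=True).round(2))
E
python3 rel.py .44 -.075 .13 18
```

```text
clock 1.15 pos [0.3579 0.1637 0.2221] jaw 30.93 gap 0.0869 F [ 2.3 -0.2 -0.1] M [-0.01  0.    0.03]
shift cm [  9.24 -24.69  -5.22] rot [12.93 -0.03  0.07]
```

Request:
{"api": "carry_out", "payload": {
  "steps": [
    [1,-4.5,-1,3,0,0,0],
    [2,-9,-2,6,0,0,0],
    [4,-13,-3,9,0,0,0],
    [6,-17,-4,12,0,0,0],
    [7.5,-21,-4.7,13,0,0,0],
    [9,-23.5,-5,13,0,0,0],
    [9.2,-24.7,-5.2,13,0,0,0],
    [9.2,-24.7,-5.2,13,0,0,0],
    [9.2,-24.7,-5.2,13,0,0,0],
    [9.2,-24.7,-5.2,13,0,0,0]
  ]
}}

```text
clock: 2.15
position: [0.4395, -0.0736, 0.131]
tool_rot: [-0.248, 1.557, 0.246]
ft_force: [0.4, -0.9, 0.6]
finger_gap: 0.087
```

```bash
python3 - <<'E'
from h import *
c=cam("wrist","w1");s=arm.state();print(s["clock"],s["position"],s["joint_velocities"].round(3),s["joint_pos"].round(2))
E
```

```text
2.2 [ 0.43971319 -0.07362386  0.13108455] [-0.001  0.001 -0.005 -0.001 -0.003 -0.002] [-0.42  0.45  1.96 -0.    0.73 -0.73]
```

View pics/w1.png

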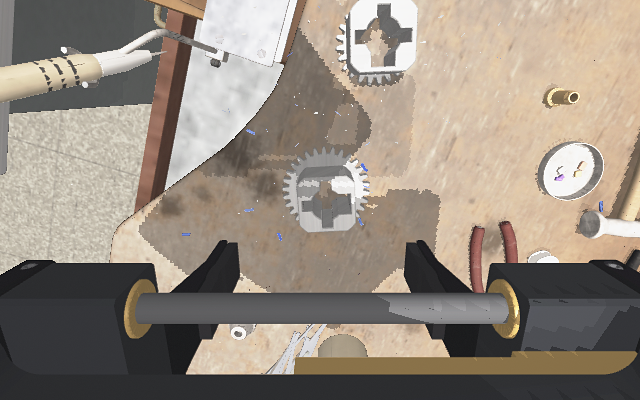

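The large cog is at about (326,190). I'll zoom in.

```bash
python3 - <<'E'
from h import *
t=cv2.imread("pics/w1.png")
cv2.imwrite("pics/zw1.png",cv2.resize(t[140:240,276:376],None,fx=6,fy=6,interpolation=cv2.INTER_CUBIC))
E
```

```text
(no output)
```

View pics/zw1.png

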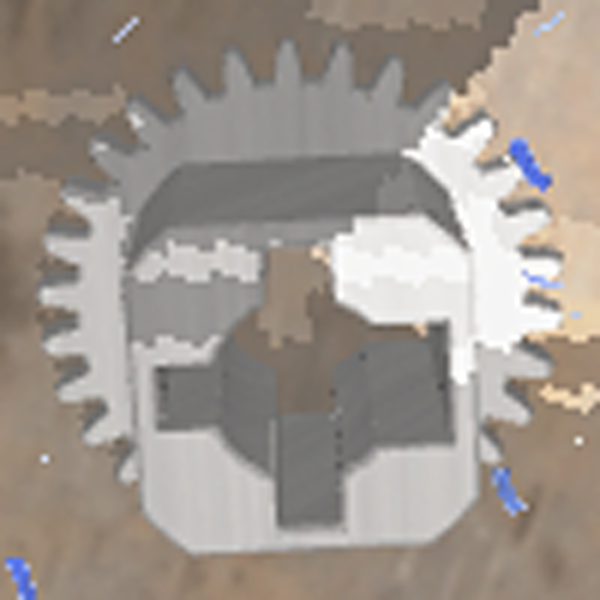

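```bash
python3 - <<'E'
from h import *
import pickle
c=pickle.load(open("w1.pkl","rb"))
P=lambda u,v,z=.046:onplane(c,c["T"],(276+(u+.5)/6-.5,140+(v+.5)/6-.5),z)[0][:2]
n={k:P(*v) for k,v in dict(L=(156,398),Rt=(451,383),B=(310,527),Tp=(294,246),Ra=(447,322),Rb=(455,443),bl=(192,552),br=(432,542),r0=(470,255),r1=(480,493),l0=(129,290),l1=(143,505)).items()}
ang=lambda d:round(float(np.degrees(np.arctan2(d[1],d[0]))),1)
for a,b in[("L","Rt"),("B","Tp"),("Rb","Ra"),("bl","br"),("r1","r0"),("l1","l0")]:
    d=n[b]-n[a];print(a,b,ang(d),"len",np.linalg.norm(d).round(4),"mid",((n[a]+n[b])/2).round(4))
print("gap edges",np.linalg.norm((n["r0"]+n["r1"]-n["l0"]-n["l1"])/2),(n["r0"]+n["r1"]+n["l0"]+n["l1"])/4)
print("plate left/right",(P(40,295,.008)+P(560,275,.008))/2,np.linalg.norm(P(40,295,.008)-P(560,275,.008)), P(288,40,.008))
E
python3 rel.py .44 -.075 .13 18
```

```text
L Rt 21.1 len 0.0371 mid [ 0.4422 -0.0702]
B Tp 111.4 len 0.0373 mid [ 0.442  -0.0702]
Rb Ra 113.1 len 0.0161 mid [ 0.4595 -0.0636]
bl br 20.7 len 0.031 mid [ 0.4499 -0.0901]
r1 r0 112.0 len 0.0315 mid [ 0.4621 -0.0618]
l1 l0 110.4 len 0.0286 mid [ 0.4226 -0.0779]
gap edges 0.04270668956347802 [ 0.44232883 -0.06982198]
plate left/right [ 0.44114484 -0.0671595 ] 0.07432856936320763 [ 0.42865706 -0.03444591]
clock 2.2 pos [ 0.4397 -0.0736  0.1311] jaw 18.04 gap 0.0873 F [ 0.1  0.9 -0.3] M [-0.06  0.02  0.01]
shift cm [ 0.11 -0.14 -0.02] rot [ 0.04 -0.01  0.07]
```

```bash
python3 rel.py .497 .257 .13 8
```

```text
clock 2.2 pos [ 0.4397 -0.0736  0.1311] jaw 18.04 gap 0.0873 F [ 0.1  0.9 -0.3] M [-0.06  0.02  0.01]
shift cm [ 0.07 29.66 15.68] rot [ 1.004e+01 -1.000e-02  7.000e-02]
```

Request:
{"api": "carry_out", "payload": {
  "steps": [
    [0,4,2,1,0,0,0],
    [0,8,4,2,0,0,0],
    [0,12,6,4,0,0,0],
    [0,16,8,6,0,0,0],
    [0,20,10.4,8,0,0,0],
    [0,24,12.7,9,0,0,0],
    [0,27.5,14.6,10,0,0,0],
    [0,29.7,15.7,10,0,0,0],
    [0,29.7,15.7,10,0,0,0],
    [0,29.7,15.7,10,0,0,0]
  ]
}}

```text
clock: 3.2
position: [0.4957, 0.2582, 0.1309]
tool_rot: [-0.114, 1.568, 0.111]
ft_force: [0.0, -0.2, 1.1]
finger_gap: 0.0873
```

```bash
python3 - <<'E'
from h import *
c=cam("wrist","w2");s=arm.state();print(s["clock"],s["position"],np.abs(s["joint_velocities"]).max())
P=[.498,.256,.04]
u,v=proj(c,c["T"],P)[0].astype(int);print(u,v)
x,y=max(u-50,0),max(v-60,0)
print(x,y);cv2.imwrite("pics/zw2.png",cv2.resize(c["frame"][y:y+100,x:x+100],None,fx=6,fy=6,interpolation=cv2.INTER_CUBIC))
E
```

```text
3.25 [0.49576944 0.25726938 0.13083413] 0.027076152287505005
323 208
273 148
```

View pics/zw2.png

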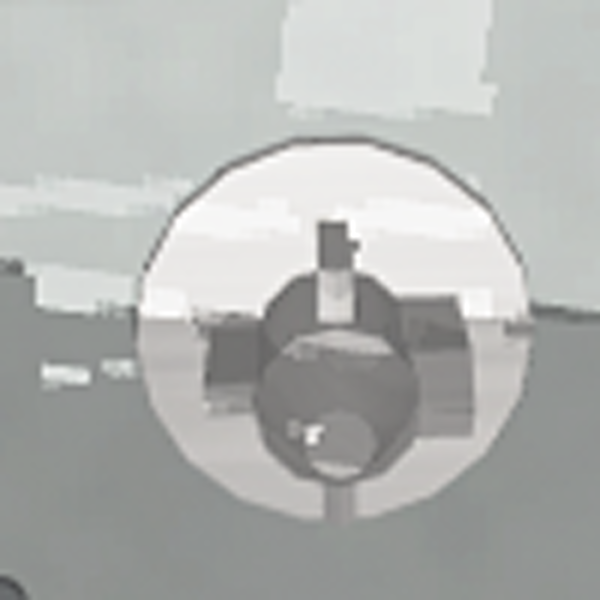

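View pics/w2.png

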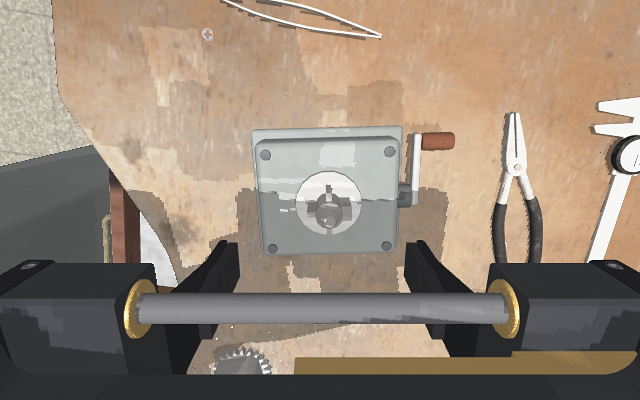

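```bash
python3 - <<'E'
from h import *
import pickle
c=pickle.load(open("w2.pkl","rb"))
q=lambda u,v:(273+(u+.5)/6-.5,148+(v+.5)/6-.5)
P=lambda u,v,z=.040:onplane(c,c["T"],q(u,v),z)[0][:2]
ang=lambda d:round(float(np.degrees(np.arctan2(d[1],d[0]))),1)
pts=np.array([P(*p) for p in[(140,330),(530,320),(335,137),(185,205),(430,150),(505,225),(155,400),(200,470),(270,510),(410,508),(490,440),(522,375)]],np.float32)
A=np.c_[2*pts,np.ones(len(pts))];x=np.linalg.lstsq(A,(pts**2).sum(1),rcond=None)[0];print("shoulder",x[:2],"r",np.sqrt(x[2]+x[0]**2+x[1]**2))
print("tip",P(340,443,.078),"rad",np.linalg.norm(P(303,443,.078)-P(377,443,.078))/2)
# spline ends at z=.062 (top of full part) and base
for z in(.04,.062,.068):print(z,"wide end",P(460,295,z),P(473,435,z),np.linalg.norm(P(460,295,z)-P(473,435,z)),ang(P(460,295,z)-P(473,435,z)))
S=[onplane(c,c["T"],p,.034)[0][:2] for p in[(265,155),(390,152),(386,247),(271,248)]]
for a,b in[(0,1),(3,2),(3,0),(2,1)]:print(ang(S[b]-S[a]),np.linalg.norm(S[b]-S[a]))
print("screw centre",np.mean(S,0))
g=cv2.resize(c["frame"][185:235,295:360],None,fx=12,fy=12,interpolation=cv2.INTER_CUBIC);cv2.imwrite("pics/zw2b.png",g)
E
python3 rel.py .442 -.0702 .13 21.2
```

```text
shoulder [0.50079591 0.26057834] r 0.02561545000247752
tip [0.50068523 0.26005521] rad 0.004109746890153193
0.04 wide end [0.51583439 0.26782929] [0.52073062 0.24920554] 0.01925661678069053 104.7
0.062 wide end [0.513027   0.27425601] [0.51749548 0.25725927] 0.017574317861926668 104.7
0.068 wide end [0.51226134 0.27600875] [0.51661317 0.25945574] 0.01711550906590021 104.7
9.6 0.09438759157036554
8.8 0.09475421945525997
99.1 0.07722924508429026
99.3 0.07859841511054064
screw centre [0.5007755  0.25893279]
clock 3.25 pos [0.4958 0.2573 0.1308] jaw 8.12 gap 0.0868 F [ 0.2 -0.5  0.2] M [-0.08  0.07 -0.  ]
shift cm [  0.15 -31.66  -9.95] rot [-13.08  -0.07   0.1 ]
```

View pics/zw2b.png

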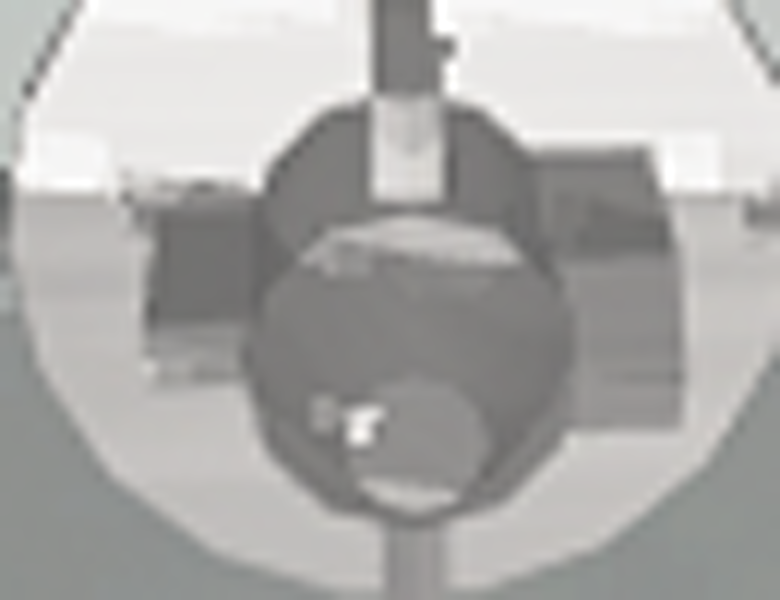

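```bash
python3 - <<'E'
from h import *
import pickle
c=pickle.load(open("w2.pkl","rb"))
for a in(5,9.2,13):
    r=np.radians(a);X=np.array([np.cos(r),np.sin(r)]);Y=np.array([-X[1],X[0]]);C=np.array([.5007,.2603])
    f=lambda x,y,z:np.r_[C+x*X+y*Y,z]
    p=proj(c,c["T"],[f(0,.016,.04),f(0,.016,.062),f(0,-.016,.062),f(0,-.016,.04),f(.016,.0055,.04),f(.016,.0055,.062),f(.016,-.0055,.062),f(-.016,.002,.062),f(-.016,-.002,.062)])
    print(a,((p-[295,185])*12).round(0).tolist())
E
```

```text
5 [[415.0, -21.0], [424.0, 76.0], [389.0, 584.0], [384.0, 451.0], [654.0, 151.0], [683.0, 262.0], [668.0, 436.0], [138.0, 289.0], [135.0, 353.0]]
9.2 [[397.0, -21.0], [403.0, 76.0], [409.0, 585.0], [402.0, 452.0], [649.0, 134.0], [677.0, 243.0], [675.0, 418.0], [135.0, 308.0], [137.0, 371.0]]
13 [[380.0, -21.0], [385.0, 77.0], [426.0, 584.0], [418.0, 451.0], [643.0, 118.0], [671.0, 226.0], [681.0, 401.0], [134.0, 325.0], [140.0, 388.0]]
```

Request:
{"api": "carry_out", "payload": {
  "steps": [
    [0,-4,-1.2,-2,0,0,0],
    [0,-8.5,-2.6,-4,0,0,0],
    [0,-13,-4,-6,0,0,0],
    [0,-17.5,-5.5,-8,0,0,0],
    [0,-22,-6.9,-10,0,0,0],
    [1,-26.5,-8.3,-12,0,0,0],
    [2,-29.5,-9.3,-13.1,0,0,0],
    [3,-31.7,-9.95,-13.1,0,0,0],
    [4,-31.7,-9.95,-13.1,0,0,0],
    [4,-31.7,-9.95,-13.1,0,0,0]
  ]
}}

```text
clock: 4.25
position: [0.4403, -0.071, 0.0907]
tool_rot: [-0.288, 1.555, 0.288]
ft_force: [-0.4, -0.0, 0.3]
finger_gap: 0.0868
```

```bash
python3 - <<'E'
from h import *
c=cam("wrist","w3")
cv2.imwrite("pics/zw3.png",cv2.resize(c["frame"][150:280,250:400],None,fx=4,fy=4,interpolation=cv2.INTER_CUBIC))
E
python3 rel.py .442 -.0702 .0145 21.2
```

```text
clock 4.3 pos [ 0.4407 -0.0704  0.0912] jaw 21.14 gap 0.0873 F [ 0.4 -0.4 -0.3] M [-0.1  -0.01 -0.03]
shift cm [ 7.67 -0.03  0.15] rot [-0.06 -0.18 -0.02]
```

View pics/zw3.png

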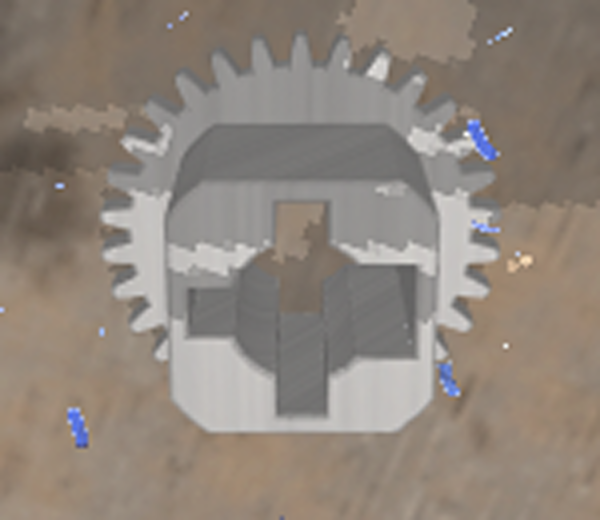

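Request:
{"api": "carry_out", "payload": {
  "steps": [
    [2,0,0.1,0,0,0,0],
    [4,0,0.15,0,0,0,0],
    [5.5,0,0.15,0,0,0,0],
    [6.5,0,0.15,0,0,0,0],
    [7.2,0,0.15,0,0,0,0],
    [7.6,0,0.15,0,0,0,0],
    [7.6,0,0.15,0,0,0,0],
    [7.6,0,0.15,0,0,0,0],
    [7.6,0,0.15,0,0,0,0],
    [7.6,0,0.15,0,0,0,0]
  ]
}}

```text
clock: 5.3
position: [0.4422, -0.07, 0.0156]
tool_rot: [-0.29, 1.554, 0.289]
ft_force: [0.4, -0.3, 0.7]
finger_gap: 0.0871
```

```bash
python3 rel.py .442 -.0702 .0145 21.2
```

```text
clock 5.3 pos [ 0.4422 -0.07    0.0156] jaw 21.13 gap 0.0871 F [ 0.4 -0.3  0.7] M [-0.12 -0.03  0.03]
shift cm [ 0.11 -0.01 -0.02] rot [-0.07 -0.14  0.01]
```

Request:
{"api": "carry_out", "payload": {
  "steps": [
    [0.1,0,0,0,0,0,0.3],
    [0.1,0,0,0,0,0,0.6],
    [0.1,0,0,0,0,0,1],
    [0.1,0,0,0,0,0,1],
    [0.1,0,0,0,0,0,1],
    [0.1,0,0,0,0,0,1],
    [0.1,0,0,0,0,0,1],
    [0.1,0,0,0,0,0,1],
    [0.1,0,0,0,0,0,1],
    [0.1,0,0,0,0,0,1]
  ],
  "newtons": 40
}}

```text
clock: 6.3
position: [0.4421, -0.07, 0.0145]
tool_rot: [-0.29, 1.554, 0.289]
ft_force: [-0.7, -0.1, -0.4]
finger_gap: 0.0435
```

```bash
python3 rel.py .442 -.0702 .15 21.2
```

```text
clock 6.3 pos [ 0.4421 -0.07    0.0145] jaw 21.13 gap 0.0435 F [-0.7 -0.1 -0.4] M [-0.02  0.   -0.01]
shift cm [-1.355e+01 -1.000e-02 -5.000e-02] rot [-0.07 -0.14  0.01]
```

Gripped, with a gap of 43.5 mm against the 44 mm boss. I'll lift.

Request:
{"api": "carry_out", "payload": {
  "steps": [
    [-0.5,0,0,0,0,0,1],
    [-1.5,0,0,0,0,0,1],
    [-3,0,0,0,0,0,1],
    [-5,0,0,0,0,0,1],
    [-7.5,0,0,0,0,0,1],
    [-10,0,0,0,0,0,1],
    [-12,0,0,0,0,0,1],
    [-13.5,0,0,0,0,0,1],
    [-13.5,0,0,0,0,0,1],
    [-13.5,0,0,0,0,0,1]
  ]
}}

```text
clock: 7.3
position: [0.4421, -0.0697, 0.1498]
tool_rot: [-0.29, 1.553, 0.289]
ft_force: [0.2, 0.3, -2.1]
finger_gap: 0.0438
```

```bash
python3 - <<'E'
from h import *
c=cam("wrist","w4")
cv2.imwrite("pics/zw4.png",cv2.resize(c["frame"][180:330,220:420],None,fx=4,fy=4,interpolation=cv2.INTER_CUBIC))
E
python3 rel.py .5007 .2603 .15 9.2
```

```text
clock 7.35 pos [ 0.4417 -0.0696  0.1493] jaw 21.13 gap 0.0442 F [-0.6 -0.2 -2.1] M [-0.03  0.02  0.05]
shift cm [-0.11 28.65 17.39] rot [ 1.193e+01 -1.900e-01 -1.000e-02]
```

View pics/zw4.png

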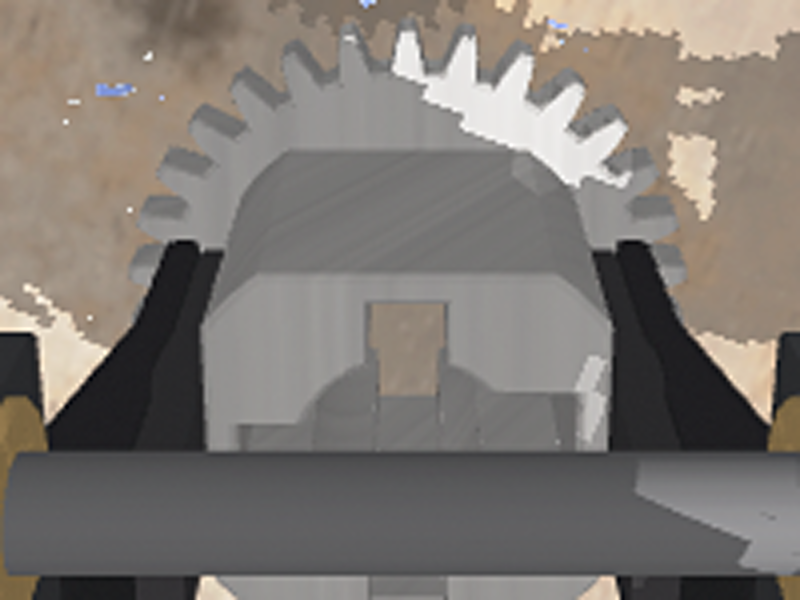

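Request:
{"api": "carry_out", "payload": {
  "steps": [
    [0,1,0.6,0,0,0,1],
    [0,4,2.4,1,0,0,1],
    [0,7.5,4.6,3,0,0,1],
    [0,11,6.7,5,0,0,1],
    [0,15,9.1,7,0,0,1],
    [0,19,11.5,9,0,0,1],
    [0,23,14,10.5,0,0,1],
    [0,26.5,16.1,12,0,0,1],
    [0,28.3,17.2,12,0,0,1],
    [0,28.65,17.4,12,0,0,1]
  ]
}}

```text
clock: 8.35
position: [0.4999, 0.2637, 0.1475]
tool_rot: [-0.128, 1.572, 0.128]
ft_force: [0.3, -1.1, -3.2]
finger_gap: 0.0434
```

Request:
{"api": "carry_out", "payload": {
  "steps": [
    [0,0,0,0,0,0,1],
    [0,0,0,0,0,0,1],
    [0,0,0,0,0,0,1],
    [0,0,0,0,0,0,1],
    [0,0,0,0,0,0,1],
    [0,0,0,0,0,0,1],
    [0,0,0,0,0,0,1],
    [0,0,0,0,0,0,1],
    [0,0,0,0,0,0,1],
    [0,0,0,0,0,0,1]
  ]
}}

```text
clock: 9.35
position: [0.4999, 0.2637, 0.1475]
tool_rot: [-0.128, 1.572, 0.128]
ft_force: [-0.9, -0.1, -2.5]
finger_gap: 0.0436
```

```bash
python3 rel.py .5007 .2603 .11 9.2;python3 - <<'E'
from h import *
a=cam("top","t5")["frame"];b=cam("scene","s5")["frame"];w=cam("wrist","w5")["frame"]
z=lambda im,x,y,w,h,k:cv2.resize(im[y:y+h,x:x+w],None,fx=k,fy=k,interpolation=cv2.INTER_CUBIC)
cv2.imwrite("pics/z5.png",np.hstack([z(w,220,180,200,150,2),z(b,200,80,133,100,3)[:300]]))
E
```

```text
clock 9.35 pos [0.4999 0.2637 0.1475] jaw 9.36 gap 0.0436 F [-0.9 -0.1 -2.5] M [-0.06  0.07  0.03]
shift cm [ 3.75 -0.35  0.04] rot [ 0.16 -0.27 -0.02]
```

View pics/z5.png

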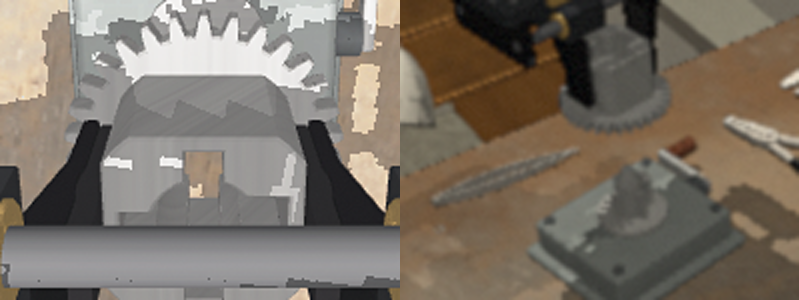

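Request:
{"api": "carry_out", "payload": {
  "steps": [
    [0,-0.35,0.04,0,0,0,1],
    [0.5,-0.35,0.04,0,-0.2,0,1],
    [1.5,-0.35,0.04,0,-0.2,0,1],
    [2.5,-0.35,0.04,0,-0.2,0,1],
    [3.5,-0.35,0.04,0,-0.2,0,1],
    [4.5,-0.35,0.04,0,-0.2,0,1],
    [5,-0.35,0.04,0,-0.2,0,1],
    [5,-0.35,0.04,0,-0.2,0,1],
    [5,-0.35,0.04,0,-0.2,0,1],
    [5,-0.35,0.04,0,-0.2,0,1]
  ]
}}

```text
clock: 10.5
position: [0.501, 0.2605, 0.0979]
tool_rot: [-0.128, 1.567, 0.129]
ft_force: [-0.0, 0.4, -3.2]
finger_gap: 0.0439
```

```bash
python3 rel.py .5007 .2603 .0535 9.2;python3 - <<'E'
from h import *
b=cam("scene","s6")["frame"];w=cam("wrist","w6")["frame"]
z=lambda im,x,y,w,h,k:cv2.resize(im[y:y+h,x:x+w],None,fx=k,fy=k,interpolation=cv2.INTER_CUBIC)
cv2.imwrite("pics/z6.png",np.hstack([z(w,220,180,200,150,2),z(b,220,90,100,75,4)[:300]]))
E
```

```text
clock 10.5 pos [0.501  0.2605 0.0979] jaw 9.36 gap 0.0439 F [-0.   0.4 -3.2] M [-0.06 -0.06 -0.04]
shift cm [ 4.44 -0.01 -0.03] rot [ 0.16 -0.01 -0.03]
```

View pics/z6.png

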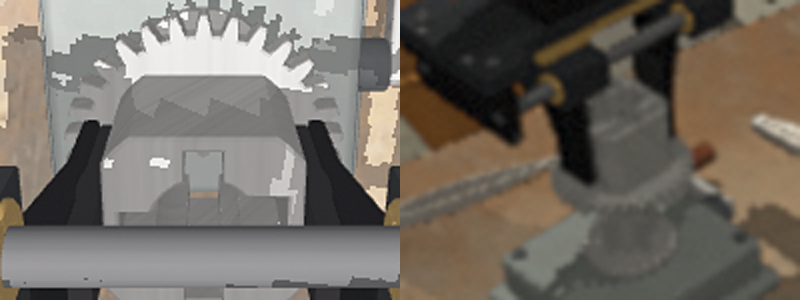

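Request:
{"api": "carry_out", "payload": {
  "steps": [
    [0.2,0,0,0,0,0,1],
    [0.4,0,0,0,0,0,1],
    [0.6,0,0,0,0,0,1],
    [0.8,0,0,0,0,0,1],
    [1,0,0,0,0,0,1],
    [1.2,0,0,0,0,0,1],
    [1.4,0,0,0,0,0,1],
    [1.6,0,0,0,0,0,1],
    [1.8,0,0,0,0,0,1],
    [1.9,0,0,0,0,0,1]
  ]
}}

```text
clock: 11.6
position: [0.5009, 0.2604, 0.0787]
tool_rot: [-0.128, 1.567, 0.129]
ft_force: [-0.2, -0.3, -2.4]
finger_gap: 0.0436
```

```bash
python3 rel.py .5007 .2603 .0535 9.2
```

```text
clock 11.6 pos [0.5009 0.2604 0.0787] jaw 9.36 gap 0.0436 F [-0.2 -0.3 -2.4] M [-0.11  0.01  0.01]
shift cm [ 2.52 -0.01 -0.02] rot [ 0.16 -0.02 -0.03]
```

No contact so far (force is just the weight).

Request:
{"api": "carry_out", "payload": {
  "steps": [
    [0.2,0,0,0,0,0,1],
    [0.4,0,0,0,0,0,1],
    [0.6,0,0,0,0,0,1],
    [0.8,0,0,0,0,0,1],
    [1,0,0,0,0,0,1],
    [1.2,0,0,0,0,0,1],
    [1.4,0,0,0,0,0,1],
    [1.6,0,0,0,0,0,1],
    [1.8,0,0,0,0,0,1],
    [2,0,0,0,0,0,1]
  ]
}}

```text
clock: 12.6
position: [0.5009, 0.2604, 0.0585]
tool_rot: [-0.128, 1.567, 0.129]
ft_force: [0.2, 0.6, -2.6]
finger_gap: 0.0435
```

```bash
python3 rel.py .5007 .2603 .0535 9.2
```

```text
clock 12.6 pos [0.5009 0.2604 0.0585] jaw 9.36 gap 0.0435 F [ 0.2  0.6 -2.6] M [-0.09  0.03  0.04]
shift cm [ 0.5  -0.01 -0.02] rot [ 0.16 -0.02 -0.03]
```

Request:
{"api": "carry_out", "payload": {
  "steps": [
    [0.1,0,0,0,0,0,1],
    [0.2,0,0,0,0,0,1],
    [0.25,0,0,0,0,0,1],
    [0.3,0,0,0,0,0,1],
    [0.35,0,0,0,0,0,1],
    [0.38,0,0,0,0,0,1],
    [0.4,0,0,0,0,0,1],
    [0.42,0,0,0,0,0,1],
    [0.43,0,0,0,0,0,1],
    [0.43,0,0,0,0,0,1]
  ]
}}

```text
clock: 13.6
position: [0.5009, 0.2604, 0.0546]
tool_rot: [-0.128, 1.567, 0.129]
ft_force: [-0.6, 0.1, 1.6]
finger_gap: 0.0435
```

```bash
python3 rel.py .5007 .2603 .0535 9.2
```

```text
clock 13.6 pos [0.5009 0.2604 0.0546] jaw 9.36 gap 0.0435 F [-0.6  0.1  1.6] M [-0.15  0.27 -0.03]
shift cm [ 0.11 -0.01 -0.02] rot [ 0.16 -0.01 -0.03]
```

It touched the shoulder at the expected height (TCP z 0.0546). Next I'll release and retreat straight up.

Request:
{"api": "carry_out", "payload": {
  "steps": [
    [0,0,0,0,0,0,0.4],
    [0,0,0,0,0,0,0],
    [0,0,0,0,0,0,0],
    [0,0,0,0,0,0,0],
    [0,0,0,0,0,0,0],
    [0,0,0,0,0,0,0],
    [0,0,0,0,0,0,0],
    [0,0,0,0,0,0,0],
    [-0.5,0,0,0,0,0,0],
    [-1,0,0,0,0,0,0]
  ]
}}

```text
clock: 14.6
position: [0.5009, 0.2604, 0.0649]
tool_rot: [-0.128, 1.567, 0.129]
ft_force: [0.4, -0.3, -0.3]
finger_gap: 0.0872
```

Request:
{"api": "carry_out", "payload": {
  "steps": [
    [-1,0,0,0,0,0,0],
    [-2,0,0,0,0,0,0],
    [-4,0,0,0,0,0,0],
    [-6,0,0,0,0,0,0],
    [-8,0,0,0,0,0,0],
    [-9,0,0,0,0,0,0],
    [-9,0,0,0,0,0,0],
    [-9,0,0,0,0,0,0],
    [-9,0,0,0,0,0,0],
    [-9,0,0,0,0,0,0]
  ]
}}

```text
clock: 15.6
position: [0.5002, 0.2601, 0.1538]
tool_rot: [-0.128, 1.57, 0.128]
ft_force: [0.3, -0.3, -0.3]
finger_gap: 0.087
```

```bash
python3 rel.py .5007 .2603 .0535 9.2;python3 - <<'E'
from h import *
b=cam("scene","s7")["frame"];w=cam("wrist","w7")["frame"]
z=lambda im,x,y,w,h,k:cv2.resize(im[y:y+h,x:x+w],None,fx=k,fy=k,interpolation=cv2.INTER_CUBIC)
cv2.imwrite("pics/z7.png",np.hstack([z(w,253,130,133,133,3)[:399],z(b,230,110,100,100,4)[:399]]))
E
```

```text
clock 15.6 pos [0.5002 0.2601 0.1538] jaw 9.36 gap 0.087 F [ 0.3 -0.3 -0.3] M [-0.16  0.03 -0.05]
shift cm [1.003e+01 1.000e-02 8.000e-02] rot [ 0.16 -0.15 -0.01]
```

View pics/z7.png

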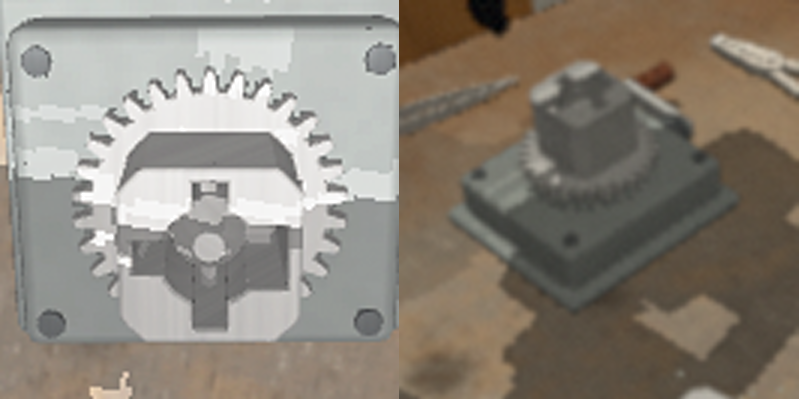

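```bash
python3 - <<'E'
from h import *
import pickle
c=pickle.load(open("w7.pkl","rb"))
P=lambda u,v,z:onplane(c,c["T"],(253+(u+.5)/3-.5,130+(v+.5)/3-.5),z)[0][:2]
for z in(.086,.092):print(z,"boss width",np.linalg.norm(P(118,250,z)-P(303,250,z)),"slot LR",np.linalg.norm(P(132,257,z)-P(289,257,z)),"mid",(P(132,257,z)+P(289,257,z))/2)
for z in (.086,.092):print("slot TB",np.linalg.norm(P(209,181,z)-P(209,330,z)),(P(209,181,z)+P(209,330,z))/2)
s=arm.state();print(s["clock"])
arm.finish_job()
E
```

```text
0.086 boss width 0.043629246036259464 slot LR 0.037106763159679146 mid [0.50115924 0.26043414]
0.092 boss width 0.04248598800079868 slot LR 0.036134419857734676 mid [0.50078879 0.26259507]
slot TB 0.03744381025117065 [0.50082233 0.26031924]
slot TB 0.03646263498831266 [0.5004607  0.26248318]
15.7
the job is handed in; nothing more can be done
```

The larger cog is on the hub, boss upward and wide slot over the wide spline, seated on the shoulder and let go. I handed the job in at 15.7 s, with the gripper open and clear above it. The smaller cog was never touched.

- **Going on:** the cog went down with no force beyond its own weight until it touched at a tool height of 54.6 mm. That puts its underside at 40 mm, the shoulder height.
- **After release:** the wrist view gave 37.1 and 37.4 mm across the slots and 43.6 mm across the boss when taken at the seated height (37 and 44 mm expected). The cog's axis came out at (0.501, 0.260), within 1 mm of the hub's.
- **Disagreement:** the first rough fixes from the top and scene cameras differed by about 5–8 mm. I used the wrist camera's measurements instead, and no later check failed.

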